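Fit a keyed sight-glass collar to a filter head and hold it home

ROBOT

A 6-joint arm with a two-finger parallel gripper is mounted at the origin on a cart in front of the work surface, level with it; the furniture and walls round the work are solid. World frame = base frame: x ahead of the robot, y to its left, z up, the work surface at z = 0. Lengths are in m, angles in rad, forces in N, time in s.
With the tool pointing down it reaches from about 0.375 to 0.9 m from the base axis. Payload 3.1 kg.
Tool frame: the origin (TCP) lies where the fingers leave the gripper's body, on its centre line; the fingertips stand 73 mm ahead of it and the grasp point (between the pads) lies 54 mm ahead of it; z points along the fingers, y is the line along which they close (so a half turn about z gives the same grasp; the last joint's range is limited). The gripper opens to 85 mm and grips with 20 to 120 N. Pads are 22 mm wide; open, the fingers measure 114 mm over their backs; the gripper's body (76 mm by 85 mm) begins 54 mm behind the grasp point. The pads swing forward as they close: fully open they stand 13 mm farther back than shut.
Start: joints at [1.048, 0.527, 1.433, -0, 1.181, -0.178], TCP at [0.211, 0.588, 0.304] pointing down, gripper open.
Joint ranges: [-3.08, 3.08], [-0.75, 2.2], [0.22, 2.44], [-1.43, 4.57], [0, 2.65], [-2.85, 2.85]. Speed limits (rad/s): [2.79, 2.79, 3.14, 3.14, 3.14, 3.14].

INTERFACE

Orientations are given as a unit quaternion [x, y, z, w].
In Python, from station import manip gives the robot as it stands.
- The arm moves only by the shell command python3 -m crank 'ROWS' [FORCE]. ROWS is JSON, a list of rows, each an object with "dp": the shift along the tool's x, y, z normalised to -1 to 1, where 1 is 50 cm, a list of three; "delta_rot": the turn, a rotation vector about the tool's x, y, z normalised to -1 to 1, where 1 is 2 pi rad, a list of three; "fingers": the opening, from -1 (shut) to 1 (fully open). A call has 1 to 12 rows; each row shifts and turns the commanded pose from where the row before left it, along the tool's axes as they then stand; what a row does not reach is not made up. A row lasts 1/12 s, in which the tool goes at most 41.7 mm and 7.16 degrees, less where a joint would pass 70% of its speed; a pose out of reach is approached as far as the arm can. A call with a number of a shift or a turn outside -1 to 1 is refused whole. A call with a gripper value outside its range is refused whole. The fingers move at their own pace and stop on an object; FORCE is the grip in N (left out, the last holds). Time passes only in rows, so rows that do not move let the fingers close. It gives the time, the measured TCP pose, the force, the opening and the grip force at its end, in the units of the state.
- manip.sense(): the state, without advancing time (a new reading comes with each control period).
- manip.snapshot(name): name is "scene" or "top" or "wrist"; returns (picture, depth): 400x640x3 uint8, red, green, blue; 400x640 float32, m along the optical axis (not along the pixel's ray), 0 where there is no reading.
- manip.camera_model(name): a dict with "fx", "fy", "cx", "cy" (pixels), "origin" and "attitude" of the camera in the world. Camera axes: x right, y up, looking along -z (the intrinsics and any distortion apply to the point x, -y, -z); pixel columns grow to the right and rows downward; lengths in m; the calibration is good to about 2 mm. The wrist camera is an equidistant fisheye: a pixel r from the principal point sees the ray r / f radians off the axis. A picture is of the moment at which its call begins: read the wrist's pose just before it. camera_model takes no time and is no camera call; for the wrist camera it gives the pose at the moment of the call.
- manip.sign_off(): hands the job in; it is judged then, once.
The state is a dict: "t": time; "q": joint angles; "qd": joint speeds; "tau": joint torques, N m; "tcp_pos": TCP position; "tool_rot": TCP orientation; "force": force on the tool from outside, world axes, zero at the start; "ft_torque": the same for the moment, N m; "finger_gap": opening from 0.0 (shut) to 1.0 (fully open); "gripper_force": force on a finger pad.
Only numpy, scipy, OpenCV 4.12 (cv2) and the standard library are available. Lean on these libraries where they do the work, as an engineer would, in place of code of your own. Each camera call takes 0.05 s, during which the arm holds its last target. There are 200 camera calls.

TASK

Pick up the knurled sight-glass collar by its rim with a light grip (the glass in its top is thin: squeeze the rim with well under 30 N a finger and do not touch the glass) and set it over the upright neck of the grey filter head. Turn it under light pressure until the hidden keyways in its bore drop over the neck's three pins, then push it down against the sprung brass ring until it is fully home, and finish still gripping it and holding it there, so that its grub screws can be tightened. Leave the tools round about where they lie.

Things in the scene. Friction and masses are not known exactly. Their poses are not given: they have to be found in the camera images.
- collar: loose aluminium collar, 54 mm across, 40 mm high, about 0.16 kg, knurled outside, with a glass window sunk in its top. It starts standing on the bench, bore down. Origin at the centre of its lower edge, z up through the window. Its x and y axes, and the two tiny grub screws low on its rim, do not tell where the keyways lie.
- knurl (a point): on the collar's axis, 21 mm above its lower edge: middle of the straight-knurled band (8 to 34 mm above the lower edge) where it is gripped
- bore (a point): centre of the blind end of the collar's bore, 33 mm above its lower edge. The bore is 38 mm across with three equal keyways 120 degrees apart, 8.5 mm wide, 4.5 mm deep, running its whole length and open at the lower edge. Nothing outside shows them: they are found by turning, at most a third of a turn; they clear the pins within about 0.07 rad either way.
- sight_glass: the thin glass window in the collar's top, 41 mm across, 3 mm below the rim; fixed in the collar and has the collar's frame. Fingers must not touch it.
- filter_head: grey cast filter head, immovable: dark foot plate 124 x 92 x 10 mm, round body up to 82 mm across, two port bosses with brass plugs reaching 69 mm to its own +y and -y, all below 47 mm. Above them a shoulder 48 mm across carries the upright neck. Origin at the centre of its underside, on the bench, z up along the neck. Heights here are over the bench.
- neck_top (a point): centre of the neck's top, 84 mm high. The neck is an aluminium tube 36 mm across, its top bevelled over 4 mm.
- pins (a point): on the neck's axis, 66 mm high: three steel pins 5 mm thick stand 4 mm out of the neck here, 120 degrees apart, one towards the filter head's own +x. A collar that is not keyed stops on them with its lower edge 68.5 mm high; keyed, it drops to the brass ring at 60 mm and is fully home with its lower edge at 54 mm.
- seal_ring (a joint): sprung brass ring, 50 mm across, round the neck's foot. Value in m of how far it is pressed down: 0 free (its top 60 mm high), 0.006 at its stop, collar fully home (54 mm). It pushes back with 4 N at first and 9 N at the stop, and lifts the collar again if that is let go.
- hexkey: bystander: bright hex key 93 x 33 mm, in front of the filter head
- slug: bystander: small brass block 28 x 28 x 24 mm, left of the filter head
- driver: bystander: red screwdriver 212 mm long, near the front edge of the bench
- chisel: bystander: red cold chisel 168 mm long, behind the collar
- spanner: bystander: large combination spanner, 217 mm, behind and left of the filter head
- cclamp: bystander: orange screw clamp lying flat, 134 x 89 mm, right of the collar

How it is judged:
On the way, in this order (a step that is already met when the one before it is completed fails the run):
1. the collar is lifted clear of the bench in the gripper (height (world z) of collar above 0.03 m and contact force between the fingers and collar above 1 N), for 0.2 s.
2. the collar is keyed: upright on the neck, dropped over the pins (z of collar in the frame of filter_head below 0.0635 m and horizontal distance between collar and neck_top below 0.003 m and angle between collar's own z axis and vertical below 0.06 rad), for 0.1 s.
At the end, for the whole second after the job is handed in: The collar is upright on the neck (within 3 mm, 0.06 rad), its lower edge within 1.5 mm of the home height of 54 mm, the brass ring pressed down by more than 4.5 mm, the collar at rest, still gripped (over 4 N) between the fingers, whose grasp point is within 12 mm of its axis and of its height (z of collar in the frame of filter_head below 0.0555 m and value of joint seal_ring above 0.0045 m and horizontal distance between collar and neck_top below 0.003 m and angle between collar's own z axis and vertical below 0.06 rad and contact force between the fingers and collar above 4 N and horizontal distance between the grasp point and collar below 0.012 m and z of the grasp point in the frame of collar below 0.052 m and linear speed of collar below 0.02 m/s); the arm keeps its last pose, push and grip.
It fails at once if the collar is squeezed hard (over 30 N a finger, 60 N over both) (contact force between the fingers and collar above 60 N).
It fails at once if the fingers press on the glass (contact force between the fingers and sight_glass above 1 N).
It fails at once if the collar is rammed onto the filter head (over 60 N) (contact force between collar and filter_head above 60 N).
It fails at once if a bystander is shifted by more than 3 cm (distance of any of hexkey, slug, driver, chisel, spanner, cclamp from where it was at the start of the episode above 0.03 m).
It also fails if it takes over 67 s, if anything falls off the work surface, if the arm or the gripper's body presses on something with over 40 N, if the wrist force passes 120 N, or if a joint passes its speed limit or range.

## Working session

There is one attempt and no reset: what is moved stays moved. The work goes in short steps, Python scripts to look and compute and a shell command to move; the robot and the scene stay as the last step left them, time stands still between calls to the robot, and variables do not carry over. Pictures are saved under pics/ and viewed, at most 10 in all, crops included, and the job is handed in when it is done.

```bash
mkdir -p pics; ls; python3 - <<'E'
from station import manip
import cv2,numpy as np
print({k:np.round(v,3) for k,v in manip.sense().items()})
for n in("scene","top"):
    p,d=manip.snapshot(n);cv2.imwrite(f"pics/{n}0.png",p[...,::-1]);np.save(f"pics/{n}0.npy",d)
    print(n,manip.camera_model(n))
E
```

```text
pics
{'t': np.float64(0.0), 'q': array([ 1.047,  0.528,  1.434, -0.   ,  1.181, -0.178]), 'qd': array([ 0.001,  0.   ,  0.001,  0.002,  0.   , -0.   ]), 'tau': array([-2.0000e-03, -4.4234e+01, -1.7803e+01, -0.0000e+00,  9.0000e-03,
        0.0000e+00]), 'tcp_pos': array([0.211, 0.588, 0.303]), 'tool_rot': array([ 0.172,  0.985, -0.001, -0.   ]), 'force': array([ 0.664,  0.066, -0.208]), 'ft_torque': array([-0.028, -0.018, -0.026]), 'gripper_force': np.float64(0.0), 'finger_gap': np.float64(1.005)}
scene {'fx': 410.9025020251825, 'fy': 410.9025020251825, 'cx': 319.80638532530486, 'cy': 205.13926499831354, 'origin': array([-0.21498832, -0.45477616,  0.96909259]), 'attitude': array([ 0.31404865, -0.19169202, -0.48715519,  0.79202742])}
top {'fx': 438.38105248913513, 'fy': 438.38105248913513, 'cx': 322.7561657900803, 'cy': 198.18903047274833, 'origin': array([ 0.38918238, -0.06038646,  1.29146594]), 'attitude': array([ 0.0281628 , -0.04283957, -0.69539166,  0.71679988])}
```

View pics/top0.png

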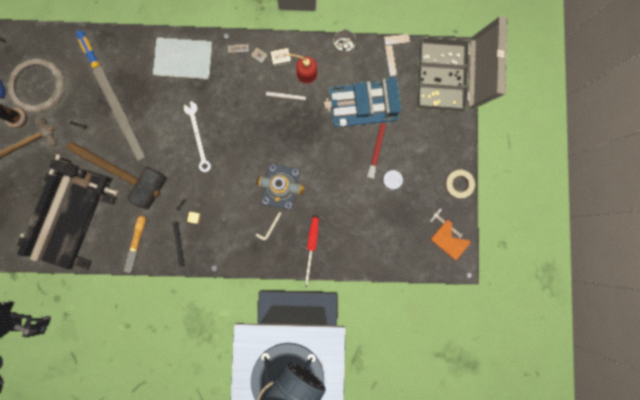

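View pics/scene0.png

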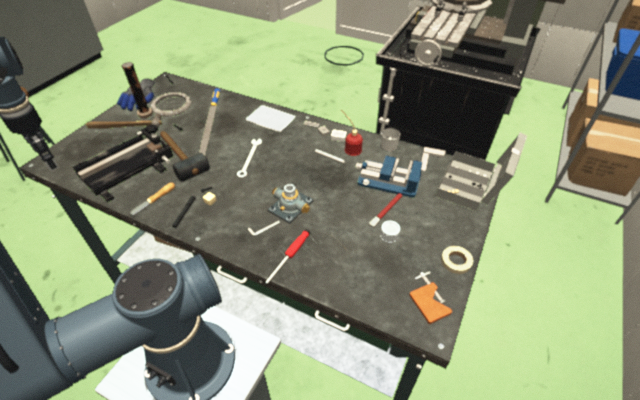

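The top view shows the collar as a pale disc at about (393,180). The filter head neck is at about (280,184), with its ports along the image horizontal, and the vise and chisel lie behind the collar. Next I'll measure both positions.

```bash
cat > h.py <<'E'
import numpy as np,cv2
from scipy.spatial.transform import Rotation as R
def ray(c,u,v,fish=False):
    x=(u-c["cx"])/c["fx"];y=(v-c["cy"])/c["fy"]
    if fish:
        r=np.hypot(x,y)+1e-12;d=np.array([x/r*np.sin(r),-y/r*np.sin(r),-np.cos(r)])
    else: d=np.array([x,-y,-1.])
    return R.from_quat(c["attitude"]).apply(d)
def onz(c,u,v,z,fish=False):
    d=ray(c,u,v,fish);o=np.array(c["origin"]);return o+d*(z-o[2])/d[2]
E
python3 - <<'E'
from station import manip
from h import *
for n,boxes in(("top",((375,162,412,198),(255,160,306,212))),("scene",((372,215,408,245),(262,178,318,225)))):
    c=manip.camera_model(n);p=cv2.imread(f"pics/{n}0.png");d=np.load(f"pics/{n}0.npy")
    for i,(a,b,e,f) in enumerate(boxes):
        vv,uu=np.mgrid[b:f,a:e];z=d[b:f,a:e]
        ry=np.array([ray(c,u,v) for u,v in zip(uu.ravel(),vv.ravel())])
        P=c["origin"]+ry*z.ravel()[:,None]
        h=P[:,2]
        if i==0:
            g=cv2.cvtColor(p,cv2.COLOR_BGR2GRAY)[b:f,a:e];m=(g>140).astype(np.uint8)
            k,l,s,ce=cv2.connectedComponentsWithStats(m);j=1+s[1:,4].argmax()
            print(n,"collar px",ce[j]+[a,b],s[j],onz(c,*(ce[j]+[a,b]),.04).round(4))
            s_=h>.03
        else: s_=h>.072
        print(n,i,"depth",P[s_].mean(0).round(4),P[s_].min(0).round(3),P[s_].max(0).round(3),s_.sum())
        if i and n=="top":
            s2=(h>.012)&(h<.06);q=P[s2,:2];w,V=np.linalg.eigh(np.cov(q.T));print("body",q.mean(0).round(4),w**.5,V[:,1])
p=cv2.imread("pics/top0.png");cv2.imwrite("pics/crop.png",cv2.resize(p[150:220,240:420],None,fx=4,fy=4,interpolation=cv2.INTER_CUBIC))
E
```

```text
top collar px [392.70125786 179.24842767] [  8   8  20  20 318] [ 0.5771 -0.2852  0.04  ]
top 0 depth [ 0.5733 -0.2812  0.0548] [ 0.389 -0.31   0.03 ] [ 0.602 -0.06   1.291] 281
top 1 depth [0.5327 0.0307 0.2101] [ 0.389 -0.06   0.074] [0.568 0.059 1.291] 94
body [0.5466 0.0406] [0.02628475 0.03530635] [0.14928022 0.98879493]
scene collar px [390.48736462 227.83032491] [  9   5  20  17 277] [ 0.5736 -0.2863  0.04  ]
scene 0 depth [ 0.5604 -0.2881  0.0524] [-0.215 -0.455  0.03 ] [ 0.601 -0.258  0.969] 222
scene 1 depth [ 0.4446 -0.0267  0.1979] [-0.215 -0.455  0.072] [0.564 0.057 0.969] 82
```

View pics/crop.png

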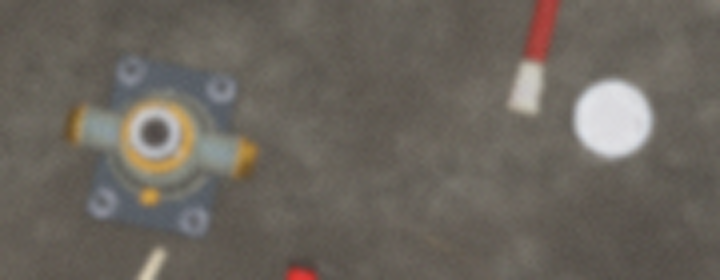

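Collar at about (0.576, -0.286), neck near (0.55, 0.035). The crop shows the neck at (156,133), a collar disc at (612,118), and the chisel tip at (525,110) close to the collar, so I'll close the fingers along world x. First I move above the collar.

```bash
python3 -m crank '[{"dp":[-0.053,-0.058,0],"delta_rot":[0,0,0],"fingers":1},{"dp":[-0.053,-0.058,0],"delta_rot":[0,0,0],"fingers":1},{"dp":[-0.053,-0.058,0],"delta_rot":[0,0,0],"fingers":1},{"dp":[-0.053,-0.058,0],"delta_rot":[0,0,0],"fingers":1},{"dp":[-0.053,-0.058,0],"delta_rot":[0,0,0],"fingers":1},{"dp":[-0.053,-0.058,0],"delta_rot":[0,0,0],"fingers":1},{"dp":[-0.053,-0.058,0],"delta_rot":[0,0,0],"fingers":1},{"dp":[-0.053,-0.058,0],"delta_rot":[0,0,0],"fingers":1},{"dp":[-0.053,-0.058,0],"delta_rot":[0,0,0],"fingers":1},{"dp":[-0.053,-0.058,0],"delta_rot":[0,0,0],"fingers":1},{"dp":[-0.053,-0.058,0],"delta_rot":[0,0,0],"fingers":1},{"dp":[-0.053,-0.058,0],"delta_rot":[0,0,0],"fingers":1}]' 22
python3 -m crank '[{"dp":[-0.053,-0.058,0],"delta_rot":[0,0,0],"fingers":1},{"dp":[-0.053,-0.058,0],"delta_rot":[0,0,0],"fingers":1},{"dp":[-0.053,-0.058,0],"delta_rot":[0,0,0],"fingers":1},{"dp":[-0.053,-0.058,0],"delta_rot":[0,0,0],"fingers":1},{"dp":[-0.053,-0.058,0],"delta_rot":[0,0,0],"fingers":1},{"dp":[-0.053,-0.058,0],"delta_rot":[0,0,0],"fingers":1},{"dp":[-0.053,-0.058,0],"delta_rot":[0,0,0],"fingers":1},{"dp":[-0.053,-0.058,0],"delta_rot":[0,0,0],"fingers":1},{"dp":[-0.053,-0.058,0],"delta_rot":[0,0,0],"fingers":1},{"dp":[-0.053,-0.058,0],"delta_rot":[0,0,0],"fingers":1},{"dp":[-0.053,-0.058,0],"delta_rot":[0,0,0],"fingers":1},{"dp":[-0.053,-0.058,0],"delta_rot":[0,0,0],"fingers":1}]' 22
python3 -m crank '[{"dp":[0,0,0],"delta_rot":[0,0,0.0195],"fingers":1},{"dp":[0,0,0],"delta_rot":[0,0,0.0195],"fingers":1},{"dp":[0,0,0],"delta_rot":[0,0,0.0195],"fingers":1},{"dp":[0,0,0],"delta_rot":[0,0,0.0195],"fingers":1},{"dp":[0,0,0],"delta_rot":[0,0,0.0195],"fingers":1},{"dp":[0,0,0],"delta_rot":[0,0,0.0195],"fingers":1},{"dp":[0,0,0],"delta_rot":[0,0,0.0195],"fingers":1},{"dp":[0,0,0],"delta_rot":[0,0,0.0195],"fingers":1},{"dp":[0,0,0],"delta_rot":[0,0,0.0195],"fingers":1},{"dp":[0,0,0],"delta_rot":[0,0,0.0195],"fingers":1},{"dp":[0,0,0],"delta_rot":[0,0,0],"fingers":1},{"dp":[0,0,0],"delta_rot":[0,0,0],"fingers":1}]' 22
python3 - <<'E'
from station import manip
from h import *
c=manip.camera_model("wrist");p,d=manip.snapshot("wrist");cv2.imwrite("pics/w1.png",p[...,::-1]);np.save("pics/w1.npy",d);print(c)
import pickle;pickle.dump(c,open("pics/w1.pkl","wb"))
t=manip.camera_model("top");print(onz(t,279,183.25,.084))
E
```

```text
t: 1.1
tcp_pos: [0.393, 0.1514, 0.3038]
tool_rot: [0.171, 0.985, -0.0, -0.0]
force: [1.6, 0.3, -0.1]
finger_gap: 1.001
gripper_force: 0.0
t: 2.1
tcp_pos: [0.5747, -0.2836, 0.3033]
tool_rot: [0.172, 0.985, 0.0, -0.001]
force: [0.8, 0.8, 0.3]
finger_gap: 0.997
gripper_force: 0.0
t: 3.1
tcp_pos: [0.5743, -0.2816, 0.3034]
tool_rot: [0.706, 0.708, -0.0, -0.001]
force: [0.8, -0.3, 0.0]
finger_gap: 0.998
gripper_force: 0.0
{'fx': 309.70691628693146, 'fy': 309.70691628693146, 'cx': 318.13679244685386, 'cy': 200.01912245652312, 'origin': array([ 0.57395846, -0.20985296,  0.37350822]), 'attitude': array([-1.40792791e-01,  3.74027570e-04,  1.82274281e-03,  9.90037337e-01])}
[0.54906651 0.038788   0.084     ]
```

View pics/w1.png

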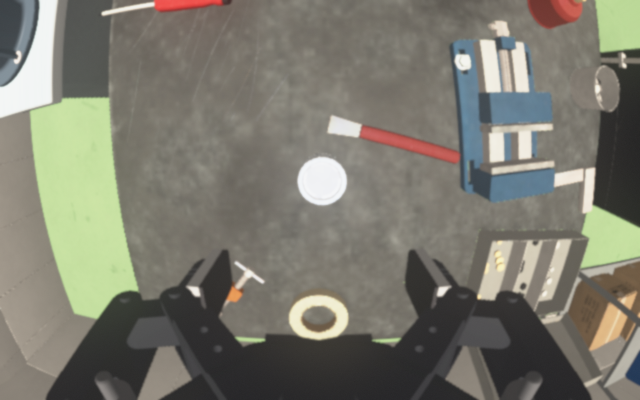

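The wrist view shows the collar at (322,181), the chisel tip at (345,127) and free space on both sides along image x (world x). I'll refine the collar centre from this view.

```bash
python3 - <<'E'
from h import *
import pickle
c=pickle.load(open("pics/w1.pkl","rb"));p=cv2.imread("pics/w1.png");d=np.load("pics/w1.npy")
g=cv2.cvtColor(p,cv2.COLOR_BGR2GRAY)[145:220,280:365]
for th in(130,160,190):
    k,l,s,ce=cv2.connectedComponentsWithStats((g>th).astype(np.uint8));j=1+s[1:,4].argmax()
    cn=cv2.findContours((l==j).astype(np.uint8),0,2)[0][0];(x,y),r=cv2.minEnclosingCircle(cn)
    q=np.array([onz(c,u+280,v+145,.04,True) for u,v in cn[:,0]]);
    print(th,s[j],x+280,y+145,r,onz(c,x+280,y+145,.04,True).round(4),(q.min(0)+q.max(0))[:2]/2,np.ptp(q,axis=0)[:2])
vv,uu=np.mgrid[145:220,280:365];z=d[145:220,280:365].ravel()
P=[]
F=np.array([0,0,-1.])
for u,v,zz in zip(uu.ravel(),vv.ravel(),z):
    r=ray(c,u,v,True);ax=R.from_quat(c["attitude"]).apply(F);P.append(c["origin"]+r*zz/(r@ax))
P=np.array(P);s=(P[:,2]>.034)&(P[:,2]<.06);print(P[s].mean(0),P[s].min(0),P[s].max(0),s.sum())
E
```

```text
130 [   9    0   76   75 4195] 334.2694435119629 182.3950080871582 47.15761947631836 [ 0.5916 -0.2863  0.04  ] [ 0.58400303 -0.28679153] [0.08552953 0.08485773]
160 [  17   11   51   50 1983] 321.8969497680664 180.7054328918457 25.318418502807617 [ 0.5779 -0.2845  0.04  ] [ 0.57810348 -0.28473084] [0.0554248  0.05556064]
190 [  18   12   49   48 1873] 321.82258224487305 180.7258071899414 24.63504981994629 [ 0.5779 -0.2845  0.04  ] [ 0.57810944 -0.28469268] [0.05324234 0.05329918]
[ 0.57770484 -0.28457244  0.03802815] [ 0.55142236 -0.31065518  0.03430241] [ 0.60479036 -0.25820058  0.04236033] 1804
```

```bash
python3 -m crank '[{"dp":[-0.006,0.007,0.07],"delta_rot":[0,0,0],"fingers":1},{"dp":[0,0,0.07],"delta_rot":[0,0,0],"fingers":1},{"dp":[0,0,0.07],"delta_rot":[0,0,0],"fingers":1},{"dp":[0,0,0.07],"delta_rot":[0,0,0],"fingers":1},{"dp":[0,0,0.07],"delta_rot":[0,0,0],"fingers":1},{"dp":[0,0,0.04],"delta_rot":[0,0,0],"fingers":1},{"dp":[0,0,0.03],"delta_rot":[0,0,0],"fingers":1},{"dp":[0,0,0.02],"delta_rot":[0,0,0],"fingers":1},{"dp":[0,0,0.012],"delta_rot":[0,0,0],"fingers":1},{"dp":[0,0,0],"delta_rot":[0,0,0],"fingers":1},{"dp":[0,0,0],"delta_rot":[0,0,0],"fingers":1},{"dp":[0,0,0],"delta_rot":[0,0,0],"fingers":1}]' 22
```

```text
t: 4.15
tcp_pos: [0.5787, -0.2853, 0.0792]
tool_rot: [0.707, 0.708, 0.0, 0.001]
force: [0.1, -1.0, -0.4]
finger_gap: 1.001
gripper_force: 0.0
```

```bash
python3 -m crank '[{"dp":[0,0,0.006],"delta_rot":[0,0,0],"fingers":0.4},{"dp":[0,0,0],"delta_rot":[0,0,0],"fingers":0.4},{"dp":[0,0,0],"delta_rot":[0,0,0],"fingers":0.35},{"dp":[0,0,0],"delta_rot":[0,0,0],"fingers":0.3},{"dp":[0,0,0],"delta_rot":[0,0,0],"fingers":0.25},{"dp":[0,0,0],"delta_rot":[0,0,0],"fingers":0.2},{"dp":[0,0,0],"delta_rot":[0,0,0],"fingers":0.1},{"dp":[0,0,0],"delta_rot":[0,0,0],"fingers":0},{"dp":[0,0,0],"delta_rot":[0,0,0],"fingers":-1},{"dp":[0,0,0],"delta_rot":[0,0,0],"fingers":-1},{"dp":[0,0,0],"delta_rot":[0,0,0],"fingers":-1},{"dp":[0,0,0],"delta_rot":[0,0,0],"fingers":-1}]' 22
```

```text
t: 5.15
tcp_pos: [0.5781, -0.2849, 0.0755]
tool_rot: [0.707, 0.707, 0.0, 0.0]
force: [-0.6, 0.6, 5.0]
finger_gap: 0.629
gripper_force: 22.8
```

```bash
python3 -m crank '[{"dp":[0,0,-0.01],"delta_rot":[0,0,0],"fingers":-1},{"dp":[0,0,-0.02],"delta_rot":[0,0,0],"fingers":-1},{"dp":[0,0,-0.03],"delta_rot":[0,0,0],"fingers":-1},{"dp":[0,0,-0.03],"delta_rot":[0,0,0],"fingers":-1},{"dp":[0,0,-0.03],"delta_rot":[0,0,0],"fingers":-1},{"dp":[0,0,-0.03],"delta_rot":[0,0,0],"fingers":-1},{"dp":[0,0,-0.03],"delta_rot":[0,0,0],"fingers":-1},{"dp":[0,0,-0.03],"delta_rot":[0,0,0],"fingers":-1},{"dp":[0,0,-0.02],"delta_rot":[0,0,0],"fingers":-1},{"dp":[0,0,0],"delta_rot":[0,0,0],"fingers":-1},{"dp":[0,0,0],"delta_rot":[0,0,0],"fingers":-1},{"dp":[0,0,0],"delta_rot":[0,0,0],"fingers":-1}]'
python3 -m crank '[{"dp":[0.02,0,0],"delta_rot":[0,0,0],"fingers":-1},{"dp":[0.04,-0.006,0],"delta_rot":[0,0,0],"fingers":-1},{"dp":[0.05,-0.007,0],"delta_rot":[0,0,0],"fingers":-1},{"dp":[0.05,-0.007,0],"delta_rot":[0,0,0],"fingers":-1},{"dp":[0.05,-0.007,0],"delta_rot":[0,0,0],"fingers":-1},{"dp":[0.05,-0.007,0],"delta_rot":[0,0,0],"fingers":-1},{"dp":[0.05,-0.007,0],"delta_rot":[0,0,0],"fingers":-1},{"dp":[0.05,-0.007,0],"delta_rot":[0,0,0],"fingers":-1},{"dp":[0.04,-0.006,0],"delta_rot":[0,0,0],"fingers":-1},{"dp":[0.03,-0.004,0],"delta_rot":[0,0,0],"fingers":-1},{"dp":[0.02,0,0],"delta_rot":[0,0,0],"fingers":-1},{"dp":[0,0,0],"delta_rot":[0,0,0],"fingers":-1}]'
python3 - <<'E'
from station import manip
from h import *
c=manip.camera_model("wrist");p,d=manip.snapshot("wrist");cv2.imwrite("pics/w2.png",p[...,::-1]);np.save("pics/w2.npy",d);print(c)
import pickle;pickle.dump(c,open("pics/w2.pkl","wb"))
print(manip.sense()["tcp_pos"],manip.sense()["force"])
E
```

```text
t: 6.15
tcp_pos: [0.5775, -0.2845, 0.1891]
tool_rot: [0.707, 0.707, -0.0, -0.001]
force: [0.4, 0.0, -1.7]
finger_gap: 0.631
gripper_force: 23.8
t: 7.15
tcp_pos: [0.5483, -0.0577, 0.1895]
tool_rot: [0.706, 0.708, -0.0, -0.001]
force: [-0.6, 0.5, -2.3]
finger_gap: 0.629
gripper_force: 23.7
{'fx': 309.70691628693146, 'fy': 309.70691628693146, 'cx': 318.13679244685386, 'cy': 200.01912245652312, 'origin': array([0.54804171, 0.01408174, 0.25955501]), 'attitude': array([-1.40653812e-01,  7.64554346e-04,  1.46673063e-03,  9.90057458e-01])}
[ 0.54895414 -0.05908897  0.18966548] [ 0.31322061 -1.10142824 -0.96168221]
```

View pics/w2.png

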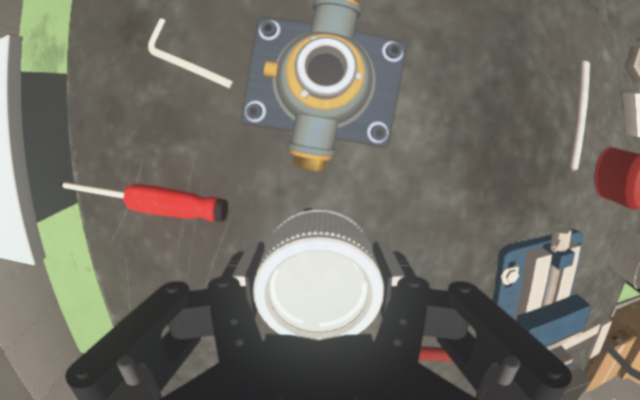

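The neck's pale ring is at (325,68) with the dark bore inside, and the collar sits level in the fingers with its rim centred near (319,289). I'll measure both in this one view, since the relative offset is what matters.

```bash
python3 - <<'E'
from h import *
import pickle
c=pickle.load(open("pics/w2.pkl","rb"));p=cv2.imread("pics/w2.png");hsv=cv2.cvtColor(p,cv2.COLOR_BGR2HSV);d=np.load("pics/w2.npy")
def fit(P):
    A=np.c_[2*P,np.ones(len(P))];s=np.linalg.lstsq(A,(P**2).sum(1),rcond=None)[0];r=np.sqrt(s[2]+s[:2]@s[:2])
    return s[:2].round(4),r.round(4)
def rob(cn,z):
    P=np.array([onz(c,u,v,z,True)[:2] for u,v in cn])
    for _ in range(4):
        ce,r=fit(P);e=abs(np.hypot(*(P-ce).T)-r);P=P[e<=max(.0008,np.quantile(e,.9))]
    return ce,r,len(P)
# neck: dark hole in it, bright ring
box=(285,30,365,108)
a,b,e,f=box;s=hsv[b:f,a:e]
ring=((s[...,1]<60)&(s[...,2]>150)).astype(np.uint8)
k,l,st,ce=cv2.connectedComponentsWithStats(ring);j=1+st[1:,4].argmax();print(st[j],ce[j]+[a,b])
cs,h=cv2.findContours((l==j).astype(np.uint8),cv2.RETR_CCOMP,2)
for q,hh in zip(cs,h[0]):
    if len(q)>25: q=q[:,0]+[a,b]; print("hole" if hh[3]>=0 else "outer",[ (z,)+rob(q,z) for z in(.084,.080)])
a,b,e,f=(240,205,400,345);s=hsv[b:f,a:e]
m=((s[...,1]<50)&(s[...,2]>225)).astype(np.uint8);k,l,st,ce=cv2.connectedComponentsWithStats(m);j=1+st[1:,4].argmax();print(st[j])
cn=cv2.findContours((l==j).astype(np.uint8),0,2)[0][0][:,0]+[a,b]
cn=cn[cn[:,1]<325]
for z in(.150,.154,.158):print("collar",z,rob(cn,z))
ax=R.from_quat(c["attitude"]).apply([0,0,-1.]);
for u,v in((319,245),(262,290),(376,290),(325,43),(300,70)):
    r=ray(c,u,v,True);print(u,v,(c["origin"]+r*d[v,u]/(r@ax)).round(4))
E
```

```text
[  10    7   66   61 1721] [325.26147589  67.74317257]
outer [(0.084, array([0.5517, 0.0407]), np.float64(0.0171), 80), (0.08, array([0.5518, 0.0413]), np.float64(0.0175), 80)]
hole [(0.084, array([0.5517, 0.041 ]), np.float64(0.0117), 60), (0.08, array([0.5518, 0.0417]), np.float64(0.012), 60)]
[  15   34  127   95 8748]
collar 0.15 (array([ 0.5481, -0.0554]), np.float64(0.0229), 161)
collar 0.154 (array([ 0.5482, -0.0529]), np.float64(0.022), 161)
collar 0.158 (array([ 0.5481, -0.0503]), np.float64(0.0212), 161)
319 245 [ 0.5483 -0.034   0.154 ]
262 290 [ 0.5252 -0.0547  0.1538]
376 290 [ 0.5716 -0.0547  0.1536]
325 43 [0.5514 0.0546 0.0824]
300 70 [0.5375 0.0385 0.0839]
```

```bash
python3 -m crank '[{"dp":[0.02,0.002,0],"delta_rot":[0,0,0],"fingers":-1},{"dp":[0.04,0.004,0],"delta_rot":[0,0,0],"fingers":-1},{"dp":[0.05,0,0],"delta_rot":[0,0,0],"fingers":-1},{"dp":[0.04,0,0],"delta_rot":[0,0,0],"fingers":-1},{"dp":[0.029,0,0],"delta_rot":[0,0,0],"fingers":-1},{"dp":[0.02,0,0],"delta_rot":[0,0,0],"fingers":-1},{"dp":[0,0,0.02],"delta_rot":[0,0,0],"fingers":-1},{"dp":[0,0,0.02],"delta_rot":[0,0,0],"fingers":-1},{"dp":[0,0,0.01],"delta_rot":[0,0,0],"fingers":-1},{"dp":[0,0,0],"delta_rot":[0,0,0],"fingers":-1},{"dp":[0,0,0],"delta_rot":[0,0,0],"fingers":-1},{"dp":[0,0,0],"delta_rot":[0,0,0],"fingers":-1}]'
python3 - <<'E'
from station import manip
from h import *
L=[]
for i in range(2):
    s=manip.sense();L.append(s["tcp_pos"]);p,d=manip.snapshot("top")
    print(s["tcp_pos"],s["force"],s["tool_rot"])
cv2.imwrite("pics/t3.png",cv2.resize(p[150:220,240:330,::-1],None,fx=6,fy=6))
E
```

```text
t: 8.2
tcp_pos: [0.552, 0.0389, 0.1647]
tool_rot: [0.707, 0.707, -0.0, -0.0]
force: [-0.3, 0.2, -2.0]
finger_gap: 0.63
gripper_force: 23.8
[0.5519685  0.03891764 0.16468326] [-0.27729866  0.24036993 -1.99059738] [ 7.07236478e-01  7.06977055e-01 -7.97040574e-05 -3.36444294e-05]
[0.55205219 0.03905171 0.16496407] [ 0.52256573  0.51534115 -1.72003712] [7.07172083e-01 7.07041442e-01 1.05898969e-04 1.82747517e-04]
```

```bash
python3 -m crank '[{"dp":[0.003,0,0.004],"delta_rot":[0,0,0],"fingers":-1},{"dp":[0,0,0.004],"delta_rot":[0,0,0],"fingers":-1},{"dp":[0,0,0.004],"delta_rot":[0,0,0],"fingers":-1},{"dp":[0,0,0.004],"delta_rot":[0,0,0],"fingers":-1},{"dp":[0,0,0],"delta_rot":[0,0,0],"fingers":-1}]'
python3 -m crank '[{"dp":[0,0,0.004],"delta_rot":[0,0,0],"fingers":-1},{"dp":[0,0,0.004],"delta_rot":[0,0,0],"fingers":-1},{"dp":[0,0,0],"delta_rot":[0,0,0],"fingers":-1}]'
```

```text
t: 8.72
tcp_pos: [0.5515, 0.0413, 0.1565]
tool_rot: [0.707, 0.707, -0.0, -0.0]
force: [-0.3, -0.1, -1.2]
finger_gap: 0.627
gripper_force: 23.8
t: 8.97
tcp_pos: [0.5516, 0.0412, 0.1525]
tool_rot: [0.707, 0.707, -0.0, -0.0]
force: [-0.4, -0.0, -1.7]
finger_gap: 0.628
gripper_force: 23.8
```

```bash
python3 -m crank '[{"dp":[0,0,0.004],"delta_rot":[0,0,0],"fingers":-1},{"dp":[0,0,0.004],"delta_rot":[0,0,0],"fingers":-1},{"dp":[0,0,0.004],"delta_rot":[0,0,0],"fingers":-1},{"dp":[0,0,0],"delta_rot":[0,0,0],"fingers":-1},{"dp":[0,0,0],"delta_rot":[0,0,0],"fingers":-1}]'
python3 -m crank '[{"dp":[0,0,0.002],"delta_rot":[0,0,0],"fingers":-1},{"dp":[0,0,0.002],"delta_rot":[0,0,0],"fingers":-1},{"dp":[0,0,0],"delta_rot":[0,0,0],"fingers":-1}]'
```

```text
t: 9.38
tcp_pos: [0.5517, 0.0412, 0.1467]
tool_rot: [0.707, 0.707, -0.0, -0.0]
force: [0.3, 0.8, -1.3]
finger_gap: 0.629
gripper_force: 23.8
t: 9.63
tcp_pos: [0.5517, 0.0412, 0.1448]
tool_rot: [0.707, 0.707, -0.0, -0.0]
force: [0.0, 0.1, -1.7]
finger_gap: 0.632
gripper_force: 23.8
```

```bash
python3 -m crank '[{"dp":[0,0,0.001],"delta_rot":[0,0,0],"fingers":-1},{"dp":[0,0,0.001],"delta_rot":[0,0,0],"fingers":-1},{"dp":[0,0,0],"delta_rot":[0,0,0],"fingers":-1}]'
python3 -m crank '[{"dp":[0,0,0.001],"delta_rot":[0,0,0],"fingers":-1},{"dp":[0,0,0.001],"delta_rot":[0,0,0],"fingers":-1},{"dp":[0,0,0],"delta_rot":[0,0,0],"fingers":-1}]'
```

```text
t: 9.88
tcp_pos: [0.5518, 0.0412, 0.1439]
tool_rot: [0.707, 0.707, 0.0, 0.0]
force: [0.5, 0.2, -1.6]
finger_gap: 0.63
gripper_force: 23.8
t: 10.13
tcp_pos: [0.5519, 0.0412, 0.1436]
tool_rot: [0.707, 0.707, 0.0, 0.0]
force: [-1.0, 0.7, 3.8]
finger_gap: 0.632
gripper_force: 24.3
```

```bash
python3 -m crank '[{"dp":[0,0,0.0008],"delta_rot":[0,0,0.0064],"fingers":-1},{"dp":[0,0,0],"delta_rot":[0,0,0.0064],"fingers":-1},{"dp":[0,0,0],"delta_rot":[0,0,0.0064],"fingers":-1},{"dp":[0,0,0],"delta_rot":[0,0,0.0064],"fingers":-1},{"dp":[0,0,0],"delta_rot":[0,0,0.0064],"fingers":-1},{"dp":[0,0,0],"delta_rot":[0,0,0.0064],"fingers":-1}]'
python3 -c "
from station import manip;s=manip.sense();print(s['ft_torque'],s['q'])"
```

```text
t: 10.63
tcp_pos: [0.5523, 0.0409, 0.1436]
tool_rot: [0.787, 0.617, 0.0, 0.001]
force: [-1.9, -1.7, 5.2]
finger_gap: 0.629
gripper_force: 24.4
[-0.13768112  0.25470156  0.12050838] [-1.27630512e-01  6.69755876e-01  1.73913300e+00 -8.90547190e-04
  7.30831062e-01  1.14708528e-01]
```

```bash
python3 -m crank '[{"dp":[0,0,0],"delta_rot":[0,0,0.0064],"fingers":-1},{"dp":[0,0,0],"delta_rot":[0,0,0.0064],"fingers":-1},{"dp":[0,0,0],"delta_rot":[0,0,0.0064],"fingers":-1},{"dp":[0,0,0],"delta_rot":[0,0,0.0064],"fingers":-1},{"dp":[0,0,0],"delta_rot":[0,0,0.0064],"fingers":-1},{"dp":[0,0,0],"delta_rot":[0,0,0.0064],"fingers":-1}]'
python3 -c "
from station import manip;s=manip.sense();print(s['ft_torque'],s['q'][[0,5]])"
```

```text
t: 11.13
tcp_pos: [0.5517, 0.0412, 0.1424]
tool_rot: [0.856, 0.517, -0.0, -0.0]
force: [-0.0, -1.2, -1.0]
finger_gap: 0.63
gripper_force: 23.8
[-0.01394574  0.02803634 -0.02124804] [-0.12748846  0.35629375]
```

The force vanished and the tool sank 1.2 mm, so the keyways look aligned. I'll push down without turning.

```bash
python3 -m crank '[{"dp":[0,0,0.001],"delta_rot":[0,0,0],"fingers":-1},{"dp":[0,0,0.001],"delta_rot":[0,0,0],"fingers":-1},{"dp":[0,0,0.001],"delta_rot":[0,0,0],"fingers":-1},{"dp":[0,0,0],"delta_rot":[0,0,0],"fingers":-1}]'
python3 -c "
from station import manip;s=manip.sense();print(s['ft_torque'],s['q'][[0,5]])"
```

```text
t: 11.47
tcp_pos: [0.5517, 0.0412, 0.1408]
tool_rot: [0.855, 0.518, -0.0, -0.0]
force: [0.1, 0.7, -1.3]
finger_gap: 0.625
gripper_force: 23.7
[ 0.01877941 -0.00945229  0.01187934] [-0.12746666  0.35368333]
```

Free descent. I'll go on to just above the ring (collar edge 60 mm at TCP about 0.135).

```bash
python3 -m crank '[{"dp":[0,0,0.002],"delta_rot":[0,0,0],"fingers":-1},{"dp":[0,0,0.002],"delta_rot":[0,0,0],"fingers":-1},{"dp":[0,0,0.002],"delta_rot":[0,0,0],"fingers":-1},{"dp":[0,0,0.002],"delta_rot":[0,0,0],"fingers":-1},{"dp":[0,0,0.002],"delta_rot":[0,0,0],"fingers":-1},{"dp":[0,0,0],"delta_rot":[0,0,0],"fingers":-1}]'
python3 -m crank '[{"dp":[0,0,0.002],"delta_rot":[0,0,0],"fingers":-1},{"dp":[0,0,0.002],"delta_rot":[0,0,0],"fingers":-1},{"dp":[0,0,0],"delta_rot":[0,0,0],"fingers":-1},{"dp":[0,0,0],"delta_rot":[0,0,0],"fingers":-1}]'
```

```text
t: 11.97
tcp_pos: [0.5517, 0.0412, 0.1358]
tool_rot: [0.855, 0.518, -0.0, -0.0]
force: [-0.2, 0.3, -1.6]
finger_gap: 0.628
gripper_force: 23.7
t: 12.3
tcp_pos: [0.5518, 0.0412, 0.1344]
tool_rot: [0.855, 0.518, 0.0, 0.0]
force: [-0.6, -0.1, 3.3]
finger_gap: 0.622
gripper_force: 24.1
```

```bash
python3 -m crank '[{"dp":[0,0,0.002],"delta_rot":[0,0,0],"fingers":-1},{"dp":[0,0,0.002],"delta_rot":[0,0,0],"fingers":-1},{"dp":[0,0,0.002],"delta_rot":[0,0,0],"fingers":-1},{"dp":[0,0,0.002],"delta_rot":[0,0,0],"fingers":-1},{"dp":[0,0,0.002],"delta_rot":[0,0,0],"fingers":-1},{"dp":[0,0,0],"delta_rot":[0,0,0],"fingers":-1},{"dp":[0,0,0],"delta_rot":[0,0,0],"fingers":-1}]'
python3 -m crank '[{"dp":[0,0,0.001],"delta_rot":[0,0,0],"fingers":-1},{"dp":[0,0,0.001],"delta_rot":[0,0,0],"fingers":-1},{"dp":[0,0,0],"delta_rot":[0,0,0],"fingers":-1},{"dp":[0,0,0],"delta_rot":[0,0,0],"fingers":-1}]'
```

```text
t: 12.88
tcp_pos: [0.5518, 0.0412, 0.1294]
tool_rot: [0.855, 0.518, 0.0, 0.0]
force: [-1.9, 0.3, 6.2]
finger_gap: 0.628
gripper_force: 24.5
t: 13.22
tcp_pos: [0.5518, 0.0412, 0.1293]
tool_rot: [0.855, 0.518, 0.0, 0.0]
force: [-3.3, 0.1, 13.9]
finger_gap: 0.628
gripper_force: 25.0
```

```bash
python3 - <<'E'
from station import manip
from h import *
c=manip.camera_model("wrist");p,d=manip.snapshot("wrist");cv2.imwrite("pics/w4.png",p[...,::-1])
ax=R.from_quat(c["attitude"]).apply([0,0,-1.])
for u,v in((319,245),(262,290),(376,290)):
    r=ray(c,u,v,True);print((c["origin"]+r*d[v,u]/(r@ax)).round(4))
s=manip.sense();print(s["t"],s["tcp_pos"],s["force"],s["gripper_force"])
E
```

```text
[0.5625 0.0623 0.0943]
[0.5326 0.0547 0.094 ]
[0.5735 0.0333 0.0939]
13.2667 [0.5517783  0.04120937 0.12933764] [-3.36161981  0.90465564 12.51426885] 24.998364213388413
```

View pics/w4.png

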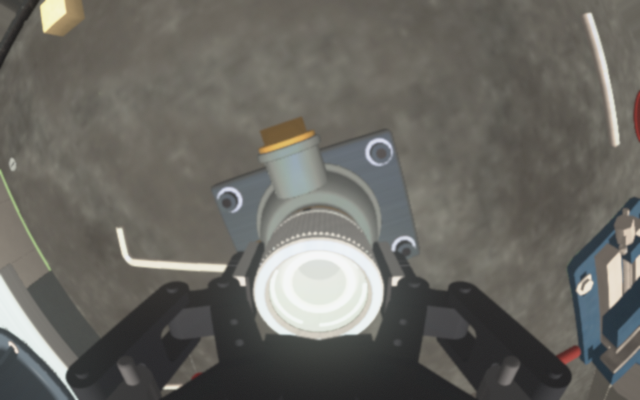

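The collar's rim, centred near (319,289), measures 94 mm high at all three points, so it is level and home (54 + 40 mm). The hex key end at (240,268) lies beside a finger, undisturbed.

```bash
python3 -c "
from station import manip;print(manip.sign_off())"
```

```text
the job is handed in; nothing more can be done
None
```

The collar is keyed over the pins and pressed fully home: its rim measures 94 mm high, so its lower edge is at about 54 mm. It is still gripped at about 25 N a finger and held down, and the job was handed in at about 13 s; no verdict came back.

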